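Clamp a sample jar in the jar shaker with the clamp nut

TASK

Clamp the sample jar in the shaker: swing the clamp bar in over the jar until its hooked end is fully round the threaded stud, then set the clamp nut upright on the stud. Turn the nut gently backward (anticlockwise from above) until you feel it drop off the thread start, then run it on forward (clockwise) until it presses the bar down and the jar is held firmly, hand-tight but not crushed. Leave the tins, vials and other things round the work where they are.

Things in the scene. Friction and masses are not known exactly. Their poses are not given: they have to be found in the camera images.
- nut_grip (a point): Centre of the clamp nut's grip bar, on the nut's axis, 47 mm above its washer face. The bar is flat-sided: 12 mm thick (along this point's y), 48 mm long (along its x), 28 mm tall (33 to 61 mm above the face). z is up the nut's axis. The nut starts loose, upright on the table; take it by this bar from above.
- nut: The black clamp nut, about 0.15 kg, 61 mm tall; origin at the centre of its washer face (underside). Washer face 52 mm, round fluted hub 42 mm wide up to 33 mm. Closed on top; below a bore 30 mm wide, 29 mm deep, with three lugs, 120 degrees apart, 8 mm above the face, 21 mm between their tips. Right-hand thread: clockwise from above runs it down.
- stud_top (a point): Top centre of the shaker's upright steel stud, on the axis the nut turns about: core 20 mm, thread 28 mm wide, a 6 mm cone on top. Triple-start thread, lead 18 mm a turn; where its starts face is not given and must be felt. A nut set down anyhow rests on the ramps of the top turns, its washer face 12.7 to 18.7 mm below this point; clamped, about 26 mm.
- shaker: The fixed jar shaker, 124 x 216 mm; origin under its middle, z up, y from pivot post to stud. A nut on the stud turned backward climbs up to 6 mm, then drops 6 mm at the thread starts (every 120 degrees). It follows by its own weight if the fingers are kept loose round its grip bar. Forward it then sinks 18 mm a turn and meets the bar 3 mm lower.
- swing_arm (a joint): Swing of the clamp bar about the pivot post, rad. 0: swung in over the jar, hook against the stud (a stop); grows as the bar is swung out, anticlockwise seen from above, up to 1.45. It stays where it is left and needs about 0.3 Nm to turn.
- swing_hinge (a point): Point on the pivot post's axis at mid-thickness of the raised clamp bar (the bar is 12 mm thick). y points to the stud, which is 130 mm away; z up. The post ends 33 mm above this point.
- knob (a point): Middle of the round black knob on top of the clamp bar, above its pad, 65 mm from the pivot axis: 18 mm wide, 22 mm tall (its foot on the bar's top, 11 mm below this point). Push it or take it from above to swing the bar.
- clamp_bar: The aluminium clamp bar; origin on the pivot axis at its underside, y along it to the hook, z up. Springs hold it up, its pad 3 mm above the jar's lid. The nut pushes it down 3 mm against 2 to 3 N, then clamps the jar: from there the turning moment rises steeply, by about 0.1 Nm for each 10 N on the jar. 0.2 to 0.3 Nm is hand-tight; 0.6 Nm may crush it.
- jar: Plastic sample jar with a black screw lid, 61 mm wide, 84 mm tall, loose, already standing in the shaker's rubber cup; origin at the centre of its underside, z up. It is to be clamped where it stands.
- tin_b: Aluminium moisture tin, 64 mm wide, 30 mm tall; a bystander, to be left where it stands. Origin under its middle.
- vial_a: Glass sample vial, 27 mm wide, 70 mm tall; a bystander, to be left where it stands. Origin under its middle.
- vial_b: Another such vial; a bystander, to be left where it stands. Origin under its middle.
- tape: Roll of masking tape, 78 mm wide, 25 mm tall; a bystander, to be left where it stands. Origin under its middle.
- jar_large: Large plastic jar, 69 mm wide, 109 mm tall; a bystander, to be left where it stands. Origin under its middle.
- crucible: Open porcelain crucible, 45 mm wide, 37 mm tall; a bystander, to be left where it stands. Origin under its middle.
Things that resemble listed ones, but are neither listed nor needed, are in the scene too. Leave any green look-alike of the nut alone.

How it is judged (in metres and radians):
On the way, in this order (a step that is already met when the one before it is completed fails the run):
1. the clamp bar is swung in to its stop, its hook round the stud (value of joint swing_arm below 0.08 rad), for 0.2 s.
2. the nut, resting on the stud, is turned back to the top of the thread start (within 2 mm of where it drops) (horizontal distance between nut_grip and stud_top below 0.004 m and z of nut_grip in the frame of stud_top between 0.0323 and 0.0358 m and contact force between nut and shaker above 0.3 N), for 0.05 s.
3. the nut has dropped off the thread start and is engaged in the thread (horizontal distance between nut_grip and stud_top below 0.004 m and z of nut_grip in the frame of stud_top below 0.0272 m), for 0.2 s.
At the end, for the whole second after the job is handed in: The clamp bar is at its stop (within 0.08 rad), the nut is upright (0.08 rad) and run down on the stud (its grip centre less than 24 mm above the stud top and within 4 mm of its axis), at rest and released, and its bar presses the upright jar with more than 5 N (value of joint swing_arm below 0.08 rad and horizontal distance between nut_grip and stud_top below 0.004 m and z of nut_grip in the frame of stud_top below 0.0238 m and angle between nut's own z axis and vertical below 0.08 rad and angle between jar's own z axis and vertical below 0.05 rad and contact force between clamp_bar and jar above 5 N and linear speed of nut below 0.01 m/s); the robot touches nothing.
It fails at once if the jar is crushed: the clamp bar presses it with more than 80 N (contact force between clamp_bar and jar above 80 N).
It fails at once if the nut is forced on the thread start with more than 50 N (contact force between nut and shaker above 50 N and z of nut_grip in the frame of stud_top above 0.0272 m).
It fails at once if a bystander (tin, vial, tape roll, large jar, crucible) is pushed more than 30 mm from where it stood (distance of any of tin_b, vial_a, vial_b, tape, jar_large, crucible from where it was at the start of the episode above 0.03 m).
It also fails if it takes over 67 s, if anything falls off the work surface, if the arm or the gripper's body presses on something with over 40 N, if the wrist force passes 120 N, or if a joint passes its speed limit or range.

ROBOT

A 7-joint arm with a two-finger parallel gripper is mounted at the origin on a cart in front of the work surface, level with it; the furniture and walls round the work are solid. World frame = base frame: x ahead of the robot, y to its left, z up, the work surface at z = 0. Lengths are in m, angles in degrees, forces in N, time in s.
With the tool pointing down it reaches from about 0.425 to 0.875 m from the base axis. Payload 4.7 kg.
Tool frame: the origin (TCP) lies at the very end of the fingers, on their centre line; the grasp point (between the pads) lies 19 mm behind it; z points along the fingers, y is the line along which they close (so a half turn about z gives the same grasp; the last joint's range is limited). The gripper opens to 87 mm and grips with 3 to 60 N. Pads are 19 mm wide; open, the fingers measure 117 mm over their backs; the gripper's body (75 mm by 190 mm) begins 51 mm behind the grasp point.
Start: joints at [-71.786, 18.392, -4.016, 83.108, 1.295, 78.541, -3.26], TCP at [0.194, 0.62, 0.223] pointing down, gripper open.
Joint ranges: [-163.93, 163.93], [-17.29, 119.83], [-79.2, 71.16], [3.27, 140.29], [-89.18, 269.18], [5.43, 117.66], [-154.24, 154.24]. Speed limits (degrees/s): [147.25, 147.25, 180, 180, 180, 180, 180].

INTERFACE

Orientations are given as [roll, pitch, yaw] about the fixed x, y, z axes, in that order (R = Rz(yaw) Ry(pitch) Rx(roll)).
In Python, from cell import get_obs, eyes, env gives the robot as it stands.
- The arm moves only by the tool servo_tool, never from a script. Its argument "series" is a list that holds one entry, the list of rows, each a list of 7 numbers: the shift along the tool's x, y, z in units of 300 mm (1.0 is 300 mm), then the turn, a rotation vector about the tool's x, y, z in units of pi rad (1.0 is pi rad), then the opening, from 0 (shut) to 1 (fully open). In form: [[[tx, ty, tz, wx, wy, wz, gripper], ...]]. A call has 1 to 12 rows; each row is the pose to reach, as a shift and turn from the pose commanded when the call began, along the tool's axes at that moment, turning the shorter way round; what a row does not reach only later rows make up. A row lasts 1/12 s, in which the tool goes at most 41.7 mm and 7.16 degrees, less where a joint would pass 70% of its speed; a pose out of reach is approached as far as the arm can. A call with a number of a shift or a turn outside -1 to 1 is refused whole. A call with a gripper value outside its range is refused whole. The fingers move at their own pace and stop on an object; "grip_force" is the grip in N (left out, the last holds). Time passes only in rows, so rows that repeat a pose let the fingers close. It gives the time, the measured TCP pose, the force, the opening and the grip force at its end, in the units of the state.
- get_obs(): the state, without advancing time (a new reading comes with each control period).
- eyes.read_camera(name): name is "scene" or "top" or "wrist"; returns a dict with "frame" (480x640x3 uint8, red, green, blue), "depth" (480x640 float32, m along the optical axis (not along the pixel's ray), 0 where there is no reading), "fx", "fy", "cx", "cy" (pixels), "origin" and "rotation" of the camera in the world; the wrist camera has in their place "mount" (4x4, takes a point from camera to tool coordinates, whose origin is the TCP and whose axes are the flange's). Camera axes: x right, y down, z forward; pixel columns grow to the right and rows downward; lengths in m; the calibration is good to about 2 mm. A picture is of the moment at which its call begins: read the wrist's pose just before it.
- env.sign_off(): hands the job in; it is judged then, once.
The state is a dict: "time_s": time; "qpos": joint angles; "joint_velocities": joint speeds; "effort": joint torques, N m; "tool_pos": TCP position; "tool_rot": TCP orientation; "force": force on the tool from outside, world axes, zero at the start; "wrist_torque": the same for the moment, N m; "grip_width": finger opening in m; "grasp_force": force on a finger pad.
Only numpy, scipy, OpenCV 4.12 (cv2) and the standard library are available. Lean on these libraries where they do the work, as an engineer would, in place of code of your own. Each camera call takes 0.05 s, during which the arm holds its last target. There are 200 camera calls.

## Working session

There is one attempt and no reset: what is moved stays moved. The work goes in short steps, Python scripts to look and compute and a tool call to move; the robot and the scene stay as the last step left them, time stands still between calls to the robot, and variables do not carry over. Pictures are saved under pics/ and viewed, at most 10 in all, crops included, and the job is handed in when it is done.

Besides the shell and the picture viewer there is one more tool, called after "Call:" as name(argument=value, ...) on one line, values as JSON. servo_tool: Moves the arm, as the interface text tells. Shifts and turns lie within -1 to 1; 1 stands for 300 mm of shift or pi rad of turn. Its arguments: {"type":"object","properties":{"series":{"type":"array"},"grip_force":{"type":"number"}},"required":["series"]}

```bash
mkdir -p pics; cat > h.py <<'E'
import numpy as np, cv2
from cell import get_obs, eyes, env
def cam(n):
    o=get_obs(); c=eyes.read_camera(n)
    if 'mount' in c:
        from scipy.spatial.transform import Rotation as R
        M=np.array(c['mount']); Rt=R.from_euler('xyz',o['tool_rot'],degrees=True).as_matrix()
        c['rotation']=Rt@M[:3,:3]; c['origin']=Rt@M[:3,3]+np.array(o['tool_pos'])
    return c
def cloud(c):
    v,u=np.mgrid[:480,:640]; d=c['depth']
    P=np.stack([(u-c['cx'])/c['fx']*d,(v-c['cy'])/c['fy']*d,d],-1)
    return P@np.array(c['rotation']).T+np.array(c['origin'])
def ray(c,u,v,z):
    r=np.array(c['rotation'])@np.array([(u-c['cx'])/c['fx'],(v-c['cy'])/c['fy'],1]); o=np.array(c['origin'])
    return o+r*(z-o[2])/r[2]
def save(c,n,crop=None,s=1):
    f=c['frame'][:,:,::-1]
    if crop: a,b,w,h=crop; f=f[b:b+h,a:a+w]
    cv2.imwrite('pics/'+n,cv2.resize(f,None,fx=s,fy=s,interpolation=cv2.INTER_CUBIC))
E
python3 - <<'E'
from h import *
import pickle
print(get_obs())
d={n:cam(n) for n in('top','scene')}
pickle.dump(d,open('c.pkl','wb'))
for n in d: save(d[n],n+'.png'); print(n,d[n]['origin'],d[n]['rotation'],d[n]['fx'])
E
```

```text
{'time_s': 0.0, 'qpos': array([-71.78499398,  18.43914678,  -4.01743437,  83.17557418,
         1.29513749,  78.5423099 ,  -3.25957352]), 'joint_velocities': array([-0.01188629, -0.10740769,  0.09691284,  0.07629069,  0.01158314,
       -0.01780446, -0.05728197]), 'effort': array([ 3.58279021e-04, -4.91298687e+01, -4.03822605e-01, -3.12518513e+01,
       -6.39984920e-02,  4.37914033e-02,  1.79502413e-04]), 'tool_pos': array([0.19431363, 0.61967817, 0.22145492]), 'tool_rot': array([-1.79888232e+02,  5.41565504e-03,  1.62597023e+02]), 'force': array([-0.31543674, -0.11033786,  0.48797366]), 'wrist_torque': array([-0.01708087,  0.0180362 ,  0.02037702]), 'grasp_force': 0.0, 'grip_width': 0.08677384205132492}
top [ 0.37772994 -0.04857191  0.96092625] [-169.29572608    1.18454523  -91.25848631] 530.0357878576009
scene [-0.00205903 -0.37158561  0.68444279] [-132.95693547   -0.86024765  -57.27847805] 438.4702169209125
```

View pics/top.png

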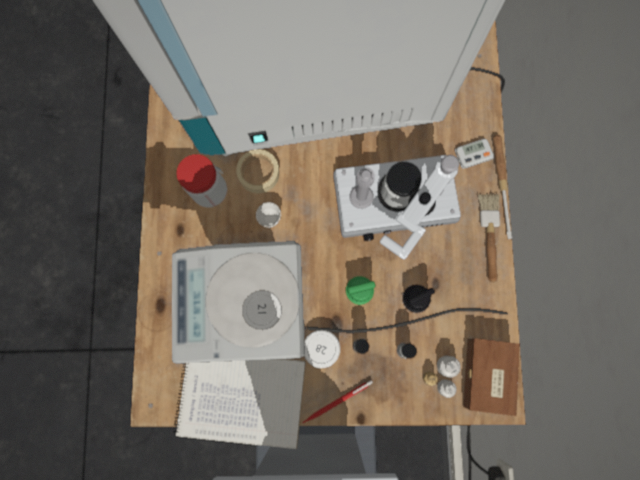

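View pics/scene.png

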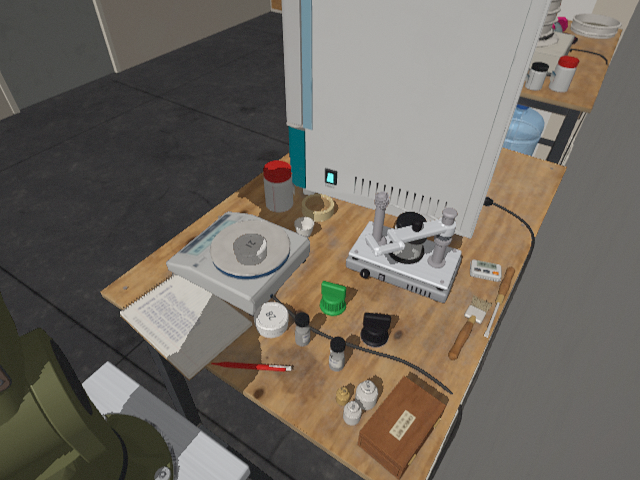

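Top view: the black nut is at (417,298). Possible mix-ups are the green look-alike (360,290), the vial caps (361,346) and (408,350), and the black jar lid (403,178). The stud is at about (362,185), the post at (450,163), the knob at (424,198) and the hook at (403,243). I choose the black nut, since it has the flat grip bar, and will check it in a crop.

```bash
python3 - <<'E'
s=open('h.py').read()
s=s.replace("    return c\ndef cloud","    else: c['rotation']=Rr.from_euler('xyz',c['rotation'],degrees=True).as_matrix()\n    return c\ndef cloud").replace("        from scipy.spatial.transform import Rotation as R\n","").replace("R.from_e","Rr.from_e").replace("Rr.from_e","Rr.from_e").replace("import numpy","from scipy.spatial.transform import Rotation as Rr\nimport numpy",1)
s=s.replace("RRr","Rr")
open('h.py','w').write(s)
E
python3 - <<'E'
from h import *
import pickle
d=pickle.load(open('c.pkl','rb'))
for n in d: d[n]['rotation']=Rr.from_euler('xyz',d[n]['rotation'],degrees=True).as_matrix()
pickle.dump(d,open('c.pkl','wb'))
t=d['top'];sc=d['scene']
P=cloud(t)
Q=cloud(sc)
for (u,v) in [(417,298),(417,292),(362,175),(365,172),(450,163),(424,198),(403,178),(403,240),(440,180),(250,300),(440,110),(290,130),(420,20),(360,290),(340,190)]: print('top',u,v,P[v,u].round(4))
for (u,v) in [(376,322),(381,195),(450,212),(404,253),(378,245),(410,218)]: print('sc',u,v,Q[v,u].round(4))
W=np.concatenate([P.reshape(-1,3),Q.reshape(-1,3)])
# nut grip bar points: z 52..64 mm near nut
def reg(c,r,z0,z1):
    m=(np.hypot(*(W[:,:2]-c).T)<r)&(W[:,2]>z0)&(W[:,2]<z1); return W[m]
n0=P[298,417,:2]
g=reg(n0,.045,.05,.07); print('bar',len(g),g.mean(0),g.min(0),g.max(0)); 
(r)=cv2.minAreaRect((g[:,:2]*1000).astype(np.float32)); print(r)
a=t['frame'][250:340,340:480,::-1]; b=sc['frame'][170:290,340:470,::-1]
a=cv2.resize(a,(560,360),interpolation=3); b=cv2.resize(b,(390,360),interpolation=3)
cv2.imwrite('pics/crop.png',cv2.resize(np.hstack([a,b]),(780,296)))
E
```

```text
top 417 298 [ 0.448  -0.1976  0.0603]
top 417 292 [ 0.4607 -0.2029  0.0319]
top 362 175 [ 0.63   -0.1047  0.1761]
top 365 172 [ 0.6354 -0.1096  0.1739]
top 450 163 [ 0.6431 -0.2392  0.1828]
top 424 198 [ 0.591  -0.1979  0.175 ]
top 403 178 [ 0.6365 -0.1737  0.1342]
top 403 240 [ 5.597e-01 -1.879e-01  2.000e-04]
top 440 180 [ 0.6254 -0.2288  0.1537]
top 250 300 [0.4471 0.0777 0.1112]
top 440 110 [ 0.7775 -0.254   0.0778]
top 290 130 [0.7438 0.0116 0.0881]
top 420 20 [ 0.7688 -0.1708  0.3623]
top 360 290 [ 0.4639 -0.102   0.0593]
top 340 190 [ 0.6444 -0.0736  0.0479]
sc 376 322 [ 0.4445 -0.2098  0.0503]
sc 381 195 [ 0.624  -0.113   0.1751]
sc 450 212 [ 0.6424 -0.2428  0.1802]
sc 404 253 [ 0.6054 -0.1854  0.0743]
sc 378 245 [ 0.5185 -0.1636  0.1545]
sc 410 218 [ 0.6409 -0.1724  0.1337]
bar 424 [ 0.44966937 -0.2069157   0.05855313] [ 0.43656027 -0.23056953  0.05005809] [ 0.46465073 -0.18285014  0.06382785]
((450.21173095703125, -206.4922637939453), (15.468778610229492, 49.14934158325195), 24.963720321655273)
```

View pics/crop.png

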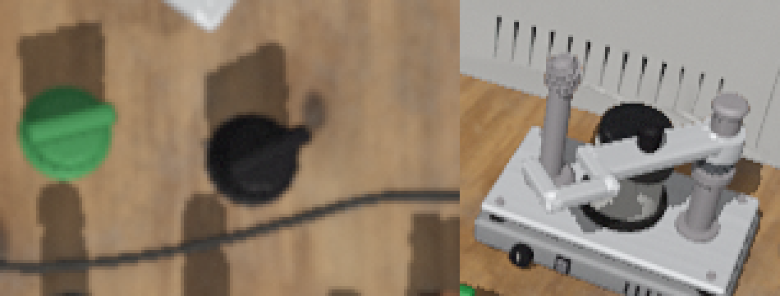

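The crop confirms the black, flat-barred nut at top-view (417,298), distinct from the green one at (360,290). It also shows the stud, the post and the bar with its knob, swung out. Next I'll fit the geometry.

```bash
python3 - <<'E'
from h import *
import pickle
from scipy.optimize import least_squares
d=pickle.load(open('c.pkl','rb'))
C={n:cloud(d[n]).reshape(-1,3) for n in d}
def reg(W,c,r,z0,z1):
    return W[(np.hypot(*(W[:,:2]-c).T)<r)&(W[:,2]>z0)&(W[:,2]<z1)]
def fit(p,R,c):
    f=lambda x:np.hypot(p[:,0]-x[0],p[:,1]-x[1])-(R if R else x[2])
    s=least_squares(f,list(c)+([] if R else [.012]),loss='soft_l1',f_scale=.002); return s.x.round(4),np.abs(s.fun).mean().round(4)
for n,W in C.items():
    for nm,c,r,z0,z1,R in [('stud thr',(.63,-.108),.03,.14,.172,None),('stud14',(.63,-.108),.03,.15,.17,.014),('post',(.642,-.241),.025,.165,.19,None),('knob',(.588,-.197),.016,.163,.185,.009),('lid',(.64,-.173),.045,.128,.14,None)]:
        p=reg(W,c,r,z0,z1)
        if len(p)>5: print(n,nm,len(p),p[:,2].max().round(4),p.mean(0).round(4),fit(p,R,c))
    p=reg(W,(.6,-.2),.07,.148,.16); print(n,'bar',len(p),np.median(p[:,2]))
    k=reg(W,(.63,-.108),.03,.165,.19); print('studtop',np.sort(k[:,2])[-8:])
W=np.concatenate(list(C.values()))
for y in np.arange(-.3,.06,.04):
    m=(abs(W[:,1]-y)<.02)&(W[:,2]>.2)&(W[:,0]>.66)&(W[:,0]<1); print(round(y,2),np.percentile(W[m,0],1) if m.any() else None, end='; ')
g=reg(W,(.45,-.207),.045,.05,.07)
for n in C:
    g=reg(C[n],(.45,-.207),.045,.052,.07); h=reg(C[n],(.45,-.207),.05,.025,.036); print(n,len(g),g[:,2].max(),g.mean(0),cv2.minAreaRect((g[:,:2]*1000).astype(np.float32)),cv2.minAreaRect((h[:,:2]*1000).astype(np.float32)))
E
```

```text
top stud thr 212 0.1719 [ 0.6272 -0.1095  0.1652] (array([ 0.6305, -0.1104,  0.0122]), np.float64(0.0016))
top stud14 171 0.17 [ 0.6268 -0.1095  0.1643] (array([ 0.6314, -0.1104]), np.float64(0.0015))
top post 261 0.1843 [ 0.6428 -0.2386  0.1801] (array([ 0.6432, -0.2388,  0.0097]), np.float64(0.0026))
top knob 121 0.1793 [ 0.591  -0.1988  0.1744] (array([ 0.5931, -0.2013]), np.float64(0.0026))
top lid 931 0.1397 [ 0.6364 -0.1751  0.1334] (array([ 0.6365, -0.1751,  0.02  ]), np.float64(0.0056))
top bar 1377 0.1541449516194242
studtop [0.17735626 0.17759735 0.17761204 0.17791336 0.1780563  0.17815605
 0.17842843 0.17896007]
scene stud thr 196 0.1716 [ 0.6231 -0.1155  0.1597] (array([ 0.6303, -0.1126,  0.0123]), np.float64(0.0017))
scene stud14 154 0.17 [ 0.6229 -0.1155  0.1616] (array([ 0.6315, -0.112 ]), np.float64(0.0016))
scene post 176 0.1833 [ 0.6385 -0.2431  0.1777] (array([ 0.6412, -0.2426,  0.0095]), np.float64(0.0021))
scene knob 96 0.1781 [ 0.5878 -0.2034  0.1719] (array([ 0.593 , -0.2023]), np.float64(0.0018))
scene lid 291 0.136 [ 0.6377 -0.1708  0.1334] (array([ 0.6363, -
[... 232 characters left out ...]
 -0.18 0.7644740848860148; -0.14 0.7592292576535716; -0.1 0.7540137005991295; -0.06 0.7487731549757072; -0.02 0.7436040877063849; 0.02 0.7384529601616516; top 199 0.06382784744020986 [ 0.45133608 -0.20477138  0.05945294] ((451.4438781738281, -205.0050506591797), (11.980086326599121, 47.48314666748047), 24.779409408569336) ((450.99017333984375, -203.2975616455078), (41.98577880859375, 43.37268829345703), 15.355504989624023)
scene 198 0.06291626613210577 [ 0.44839538 -0.20846046  0.05868568] ((450.3051452636719, -208.0466766357422), (13.164031982421875, 46.39533996582031), 23.77383804321289) ((439.4012756347656, -213.78964233398438), (19.981809616088867, 46.37189483642578), 25.434967041015625)
```

```bash
cat >> h.py <<'E'
def rel(p0,yaw0,p,yaw):
    a=np.radians(yaw0); d=np.array(p)-np.array(p0)
    t=np.array([d[0]*np.cos(a)+d[1]*np.sin(a), d[0]*np.sin(a)-d[1]*np.cos(a), -d[2]])/.3
    return t.round(4).tolist()+[0,0,round(-((yaw-yaw0+180)%360-180)/180,4)]
def chain(*L):
    for a,b in zip(L,L[1:]): print(b,rel(a[:3],a[3],b[:3],b[3]))
E
python3 -c "
from h import *
chain((.1943,.6197,.2215,162.6),(.36,.30,.26,130),(.49,.02,.25,130),(.591,-.2,.24,130),(.591,-.2,.159,130))"
```

```text
(0.36, 0.3, 0.26, 130) [-0.8457, -0.8517, -0.1283, 0, 0, 0.1811]
(0.49, 0.02, 0.25, 130) [-0.9935, -0.268, 0.0333, 0, 0, 0.0]
(0.591, -0.2, 0.24, 130) [-0.7782, -0.2135, 0.0333, 0, 0, 0.0]
(0.591, -0.2, 0.159, 130) [0.0, 0.0, 0.27, 0, 0, 0.0]
```

Call:
servo_tool(series=[[[-0.846,-0.852,-0.128,0,0,0.181,0.5],[-0.846,-0.852,-0.128,0,0,0.181,0.5],[-0.846,-0.852,-0.128,0,0,0.181,0.5],[-0.846,-0.852,-0.128,0,0,0.181,0.5],[-0.846,-0.852,-0.128,0,0,0.181,0.5],[-0.846,-0.852,-0.128,0,0,0.181,0.5],[-0.846,-0.852,-0.128,0,0,0.181,0.5],[-0.846,-0.852,-0.128,0,0,0.181,0.5],[-0.846,-0.852,-0.128,0,0,0.181,0.5],[-0.846,-0.852,-0.128,0,0,0.181,0.5],[-0.846,-0.852,-0.128,0,0,0.181,0.5]]])

```text
time_s: 1.02
tool_pos: [0.361, 0.299, 0.2612]
tool_rot: [180.0, -0.0, 129.8]
force: [-1.1, 0.9, 0.5]
grip_width: 0.0437
grasp_force: 0.0
```

Call:
servo_tool(series=[[[-0.99,-0.268,0.033,0,0,0,0.5],[-0.99,-0.268,0.033,0,0,0,0.5],[-0.99,-0.268,0.033,0,0,0,0.5],[-0.99,-0.268,0.033,0,0,0,0.5],[-0.99,-0.268,0.033,0,0,0,0.5],[-0.99,-0.268,0.033,0,0,0,0.5],[-0.99,-0.268,0.033,0,0,0,0.5],[-0.99,-0.268,0.033,0,0,0,0.5],[-0.99,-0.268,0.033,0,0,0,0.5]]])

```text
time_s: 1.77
tool_pos: [0.4907, 0.0179, 0.2507]
tool_rot: [-179.9, 0.1, 129.7]
force: [-0.9, -0.5, 0.0]
grip_width: 0.0436
grasp_force: 0.0
```

Call:
servo_tool(series=[[[-0.774,-0.214,0.033,0,0,0,0.5],[-0.774,-0.214,0.033,0,0,0,0.5],[-0.774,-0.214,0.033,0,0,0,0.5],[-0.774,-0.214,0.033,0,0,0,0.5],[-0.774,-0.214,0.033,0,0,0,0.5],[-0.774,-0.214,0.033,0,0,0,0.5],[-0.774,-0.214,0.033,0,0,0,0.5],[-0.774,-0.214,0.033,0,0,0,0.5]]])

```text
time_s: 2.43
tool_pos: [0.5901, -0.1972, 0.2394]
tool_rot: [-179.9, -0.1, 130.0]
force: [-0.5, 0.2, 0.1]
grip_width: 0.0437
grasp_force: 0.0
```

```bash
python3 - <<'E'
from h import *
c=cam('wrist'); o=get_obs(); print(o['tool_pos'],o['tool_rot'],o['qpos'])
save(c,'w1.png'); W=cloud(c); print(c['origin'])
np.save('w1.npy',W)
W=W.reshape(-1,3)
for nm,ce,r,z0,z1 in [('knobtop',(.591,-.2),.02,.172,.19),('stud',(.631,-.111),.02,.13,.19),('post',(.642,-.24),.02,.165,.2)]:
    p=W[(np.hypot(*(W[:,:2]-ce).T)<r)&(W[:,2]>z0)&(W[:,2]<z1)]
    if len(p): print(nm,len(p),p.mean(0),p.min(0),p.max(0),cv2.minEnclosingCircle((p[:,:2]*1000).astype(np.float32)))
E
```

```text
[ 0.5902021  -0.19529852  0.23975394] [-1.79953682e+02 -1.45866988e-01  1.30129461e+02] [-20.82488642  18.1702241   46.20742154  87.33192736 -13.22401485
  80.28604701  66.35260961]
[ 0.54453277 -0.14471158  0.40273341]
knobtop 766 [ 0.59071433 -0.20196577  0.17710421] [ 0.58262539 -0.21143845  0.17211228] [ 0.59994237 -0.19405945  0.17990374] ((591.4268798828125, -202.824951171875), 8.979812622070312)
stud 2631 [ 0.62628216 -0.11434722  0.16925461] [ 0.61502747 -0.12746466  0.13014205] [ 0.64370896 -0.09919994  0.17975508] ((629.5496826171875, -113.43558502197266), 14.536870956420898)
post 1461 [ 0.64217436 -0.24177089  0.18260206] [ 0.62908926 -0.25606172  0.17592281] [ 0.656727  -0.228639   0.1850956] ((642.8231201171875, -242.22177124023438), 14.007244110107422)
```

View pics/w1.png

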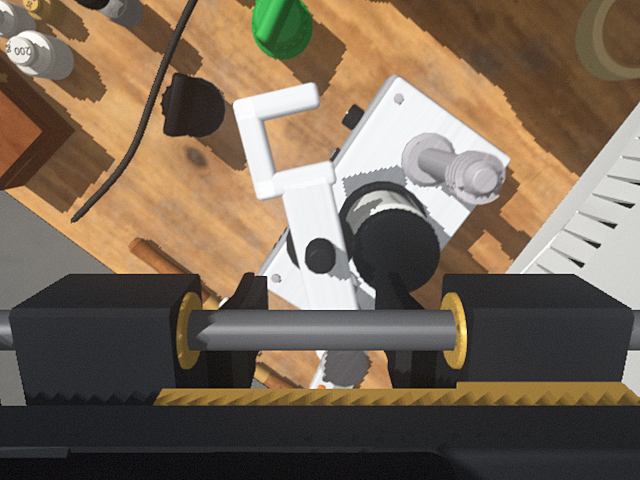

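The wrist view shows the knob at (320,255) between the open fingers, the stud top at (485,175), the post behind the gripper at (345,365), and the C-shaped hook at (280,125) facing the stud.

Call:
servo_tool(series=[[[-0.005,-0.002,0.2,0,0,0,0.5],[-0.005,-0.002,0.2,0,0,0,0.5],[-0.005,-0.002,0.265,0,0,0,0.5],[-0.005,-0.002,0.265,0,0,0,0.5],[-0.005,-0.002,0.265,0,0,0,0.5],[-0.005,-0.002,0.265,0,0,0,0.1],[-0.005,-0.002,0.265,0,0,0,0.1],[-0.005,-0.002,0.265,0,0,0,0.1],[-0.005,-0.002,0.265,0,0,0,0.1],[-0.005,-0.002,0.265,0,0,0,0.1],[-0.005,-0.002,0.265,0,0,0,0.1]]], grip_force=10)

```text
time_s: 3.4
tool_pos: [0.5903, -0.1995, 0.1622]
tool_rot: [180.0, 0.0, 130.0]
force: [-0.8, -0.4, 1.9]
grip_width: 0.017
grasp_force: 10.0
```

```bash
python3 - <<'E'
from h import *
# arc about pivot from current knob pos; swing 47 deg cw
o=get_obs(); p=o['tool_pos']; print(p,o['tool_rot'],o['grip_width'],o['force'])
c=np.array([.6422,-.2412]); v=p[:2]-c; print(np.hypot(*v),np.degrees(np.arctan2(v[1],v[0])))
s=np.array([.6305,-.1120])-c; a1=np.degrees(np.arctan2(s[1],s[0])); print(a1,np.hypot(*s))
a0=np.degrees(np.arctan2(v[1],v[0])); y0=o['tool_rot'][2]
for f in np.linspace(0,1.06,12)[1:]:
    a=np.radians(a0+(a1-a0)*f); q=c+.065*np.array([np.cos(a),np.sin(a)])
    print(rel(p,y0,(q[0],q[1],p[2]),y0))
E
```

```text
[ 0.59032592 -0.19953377  0.16219215] [1.79970849e+02 1.69618484e-02 1.30003397e+02] 0.0170266510684041 [-0.81168535 -0.38955571  1.88403966]
0.0665356659034196 141.22791806361266
95.17443596433765 0.12972867840227154
[-0.0024, 0.0176, -0.0, 0, 0, np.float64(-0.0)]
[-0.0011, 0.0343, -0.0, 0, 0, np.float64(-0.0)]
[-0.001, 0.0511, -0.0, 0, 0, np.float64(-0.0)]
[-0.0023, 0.0678, -0.0, 0, 0, np.float64(-0.0)]
[-0.0048, 0.0844, -0.0, 0, 0, np.float64(-0.0)]
[-0.0087, 0.1007, -0.0, 0, 0, np.float64(-0.0)]
[-0.0137, 0.1167, -0.0, 0, 0, np.float64(-0.0)]
[-0.02, 0.1323, -0.0, 0, 0, np.float64(-0.0)]
[-0.0275, 0.1473, -0.0, 0, 0, np.float64(-0.0)]
[-0.0361, 0.1617, -0.0, 0, 0, np.float64(-0.0)]
[-0.0459, 0.1753, -0.0, 0, 0, np.float64(-0.0)]
```

Call:
servo_tool(series=[[[-0.001,0.0176,0,0,0,0,0.1],[-0.001,0.0343,0,0,0,0,0.1],[-0.001,0.051,0,0,0,0,0.1],[-0.002,0.068,0,0,0,0,0.1],[-0.005,0.084,0,0,0,0,0.1],[-0.009,0.101,0,0,0,0,0.1],[-0.014,0.117,0,0,0,0,0.1],[-0.02,0.132,0,0,0,0,0.1],[-0.0275,0.147,0,0,0,0,0.1],[-0.036,0.162,0,0,0,0,0.1],[-0.04,0.168,0,0,0,0,0.1],[-0.04,0.168,0,0,0,0,0.1]]])

```text
time_s: 4.4
tool_pos: [0.6346, -0.1763, 0.1608]
tool_rot: [-179.8, -0.2, 130.0]
force: [-5.1, 0.6, 1.3]
grip_width: 0.0175
grasp_force: 10.0
```

Call:
servo_tool(series=[[[-0.008,0.011,0,0,0,0,0.1],[-0.012,0.018,0,0,0,0,0.1],[-0.012,0.018,0,0,0,0,0.1]]])

```text
time_s: 4.65
tool_pos: [0.6384, -0.1762, 0.16]
tool_rot: [-179.6, -0.4, 129.9]
force: [-9.6, 0.8, 2.1]
grip_width: 0.0172
grasp_force: 10.0
```

Call:
servo_tool(series=[[[-0.012,0.01,0,0,0,0,0.4],[-0.012,0.01,0,0,0,0,0.4],[-0.012,0.01,-0.1,0,0,0,0.4],[-0.012,0.01,-0.2,0,0,0,0.4],[-0.012,0.01,-0.25,0,0,0,0.4],[-0.012,0.01,-0.25,0,0,0,0.4]]])

```text
time_s: 5.15
tool_pos: [0.6498, -0.1772, 0.2411]
tool_rot: [179.7, 0.3, 130.0]
force: [0.2, -0.3, -0.6]
grip_width: 0.0344
grasp_force: 0.0
```

```bash
python3 - <<'E'
from h import *
t=cam('top'); W=cloud(t).reshape(-1,3)
o=get_obs(); print(o['tool_pos'],o['tool_rot'],o['qpos'])
c=cam('wrist'); V=cloud(c).reshape(-1,3); save(c,'w2.png')
for X in (W,V):
  for nm,ce,r,z0,z1 in [('knobtop',(.6365,-.176),.02,.172,.182),('bar',(.6365,-.150),.02,.15,.16),('stud',(.631,-.111),.02,.14,.19),('studtip',(.631,-.111),.02,.173,.19)]:
    p=X[(np.hypot(*(X[:,:2]-ce).T)<r)&(X[:,2]>z0)&(X[:,2]<z1)]
    if len(p): print(nm,len(p),p.mean(0),p[:,2].max(),cv2.minEnclosingCircle((p[:,:2]*1000).astype(np.float32)))
p=o['tool_pos']; chain((*p,o['tool_rot'][2]),(.4505,-.2065,.18,114.5),(.4505,-.2065,.038,114.5))
E
```

```text
[ 0.64886889 -0.17674373  0.23871909] [1.79854193e+02 1.78618066e-01 1.30015588e+02] [-18.94280538  24.88901556  44.44757435  79.83222052 -17.36284277
  81.98360809  65.16270816]
knobtop 805 [ 0.63587981 -0.17693655  0.17703601] 0.17964392135788596 ((636.2898559570312, -177.7688751220703), 8.971184730529785)
bar 3158 [ 0.63429217 -0.14971358  0.15599571] 0.1587607674030017 ((636.5006103515625, -150.00083923339844), 19.995685577392578)
stud 3193 [ 0.62813395 -0.11096855  0.16759057] 0.1795982128220984 ((630.9945678710938, -111.00865173339844), 19.991859436035156)
studtip 980 [ 0.62891375 -0.11344194  0.17658963] 0.1795982128220984 ((629.12158203125, -114.93769073486328), 11.019375801086426)
(0.4505, -0.2065, 0.18, 114.5) [0.3492, -0.5702, 0.1957, 0, 0, np.float64(0.0862)]
(0.4505, -0.2065, 0.038, 114.5) [0.0, 0.0, 0.4733, 0, 0, -0.0]
```

View pics/w2.png

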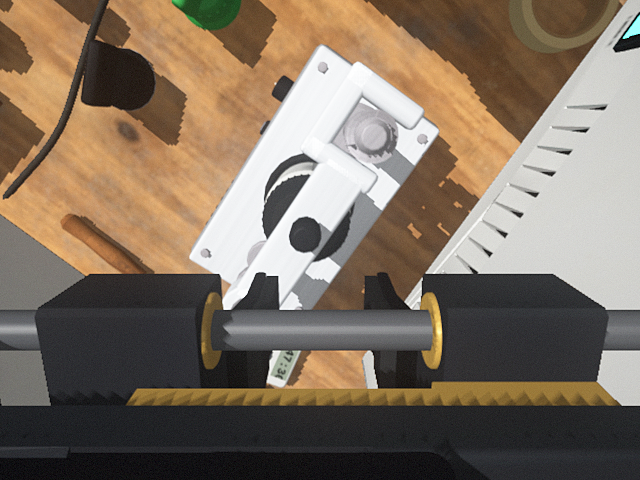

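The hook is round the stud at (373,132) and the bar lies over the jar. Now to the nut.

Call:
servo_tool(series=[[[0.349,-0.57,0.1,0,0,0.086,0.45],[0.349,-0.57,0.2,0,0,0.086,0.45],[0.349,-0.57,0.2,0,0,0.086,0.45],[0.349,-0.57,0.2,0,0,0.086,0.45],[0.349,-0.57,0.2,0,0,0.086,0.45],[0.349,-0.57,0.2,0,0,0.086,0.45],[0.349,-0.57,0.2,0,0,0.086,0.45],[0.349,-0.57,0.2,0,0,0.086,0.45]]])

```text
time_s: 5.92
tool_pos: [0.4497, -0.2053, 0.1764]
tool_rot: [179.9, -0.0, 114.6]
force: [0.8, 0.5, 0.7]
grip_width: 0.0394
grasp_force: 0.0
```

```bash
python3 - <<'E'
from h import *
o=get_obs(); print(o['tool_pos'],o['tool_rot'],o['qpos'])
c=cam('wrist'); V=cloud(c).reshape(-1,3)
p=V[(np.hypot(*(V[:,:2]-(.4505,-.2065)).T)<.05)&(V[:,2]>.055)&(V[:,2]<.07)]
if len(p): print(len(p),p.mean(0),cv2.minAreaRect((p[:,:2]*1000).astype(np.float32)))
E
```

```text
[ 0.44968472 -0.20529728  0.17640782] [ 1.79937442e+02 -3.38717120e-02  1.14567375e+02] [-29.88442952  -0.3773164   51.91172766 109.83509496   0.24231574
  70.3794462   46.51276842]
1190 [ 0.44956283 -0.20702431  0.06147236] ((450.0360412597656, -208.12896728515625), (11.961068153381348, 47.298973083496094), 24.1242618560791)
```

Call:
servo_tool(series=[[[-0.006,0,0.13,0,0,0,0.45],[-0.006,0,0.26,0,0,0,0.45],[-0.006,0,0.38,0,0,0,0.45],[-0.006,0,0.455,0,0,0,0.45],[-0.006,0,0.455,0,0,0,0.45],[-0.006,0,0.455,0,0,0,0.05],[-0.006,0,0.455,0,0,0,0.05],[-0.006,0,0.455,0,0,0,0.05],[-0.006,0,0.455,0,0,0,0.05],[-0.006,0,0.455,0,0,0,0.05],[-0.006,0,0.455,0,0,0,0.05]]], grip_force=20)

```text
time_s: 6.88
tool_pos: [0.4512, -0.2076, 0.0413]
tool_rot: [179.8, 0.0, 114.6]
force: [0.2, 0.9, 4.1]
grip_width: 0.0119
grasp_force: 20.0
```

```bash
python3 - <<'E'
from h import *
o=get_obs(); p=o['tool_pos']; print(p,o['tool_rot'],o['grip_width'],o['force'])
y=o['tool_rot'][2]
for yaw in (y,):
  chain((*p,y),(p[0]+.02,p[1]+.02,.24,yaw),(.6305,-.112,.24,yaw),(.6305,-.112,.20,yaw))
E
```

```text
[ 0.45124652 -0.20764968  0.04128846] [1.79849345e+02 4.76510189e-02 1.14554884e+02] 0.011864264326074073 [0.16139111 0.94383025 4.08061138]
(np.float64(0.4712465212588244), np.float64(-0.18764968245398245), 0.24, np.float64(114.554883637414)) [0.0329, 0.0883, -0.6624, 0, 0, np.float64(-0.0)]
(0.6305, -0.112, 0.24, np.float64(114.554883637414)) [0.0088, 0.5876, -0.0, 0, 0, np.float64(-0.0)]
(0.6305, -0.112, 0.2, np.float64(114.554883637414)) [0.0, 0.0, 0.1333, 0, 0, np.float64(-0.0)]
```

Call:
servo_tool(series=[[[0,0,-0.13,0,0,0,0.05],[0,0,-0.26,0,0,0.03,0.05],[0,0,-0.39,0,0,0.07,0.05],[0.01,0.05,-0.52,0,0,0.11,0.05],[0.015,0.15,-0.64,0,0,0.15,0.05],[0.02,0.27,-0.68,0,0,0.19,0.05],[0.025,0.39,-0.68,0,0,0.23,0.05],[0.03,0.5,-0.68,0,0,0.27,0.05],[0.035,0.6,-0.68,0,0,0.31,0.05],[0.04,0.65,-0.68,0,0,0.35,0.05],[0.042,0.676,-0.68,0,0,0.386,0.05],[0.042,0.676,-0.68,0,0,0.386,0.05]]])

```text
time_s: 7.88
tool_pos: [0.6306, -0.1097, 0.2431]
tool_rot: [-180.0, 0.1, 45.1]
force: [-1.1, 1.3, -1.8]
grip_width: 0.0119
grasp_force: 20.0
```

```bash
python3 - <<'E'
from h import *
o=get_obs(); print(o['tool_pos'],o['tool_rot'],o['grip_width'],o['qpos'],o['force'],o['wrist_torque'])
s=cam('scene'); t=cam('top')
S=cloud(s).reshape(-1,3);T=cloud(t).reshape(-1,3)
w=cam('wrist'); save(w,'w3.png')
a=s['frame'][150:300,320:520,::-1]; b=t['frame'][120:270,300:500,::-1]
cv2.imwrite('pics/s3.png',cv2.resize(np.hstack([a,b]),(800,300),interpolation=3))
E
```

```text
[ 0.63064322 -0.1096581   0.24307528] [-1.79987793e+02  8.63813262e-02  4.50839315e+01] 0.011925606227140872 [-34.51648903  23.83238495  56.5233569   84.54491511 -19.80973651
  82.29088048 -22.51384662] [-1.09246508  1.33053692 -1.75089068] [-0.01228563  0.17017554 -0.02248022]
```

View pics/s3.png

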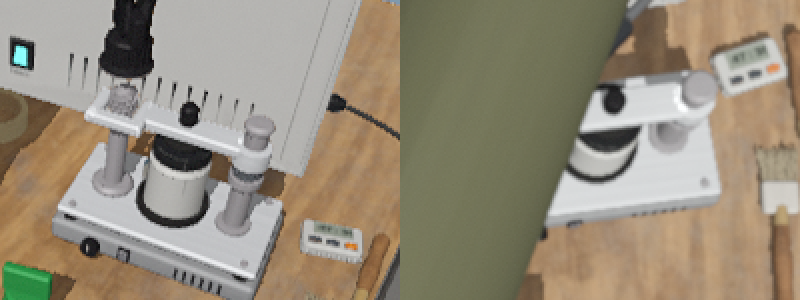

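The scene crop shows the held nut at (127,55), upright above the stud (122,97), with the hook round it. I'll measure nut and stud in the same camera, so that any calibration bias cancels.

```bash
python3 - <<'E'
from h import *
from scipy.optimize import least_squares
s=cam('scene'); S=cloud(s)
def fit(z0,z1,R,c,r):
    m=(np.hypot(S[...,0]-c[0],S[...,1]-c[1])<r)&(S[...,2]>z0)&(S[...,2]<z1); p=S[m]
    f=lambda x:np.hypot(p[:,0]-x[0],p[:,1]-x[1])-R
    q=least_squares(f,c,loss='soft_l1',f_scale=.0015); v,u=np.where(m); return len(p),q.x.round(4),np.abs(q.fun).mean().round(4),p[:,2].min(),p[:,2].max(),(u.min(),u.max(),(u.min()+u.max())/2)
o=get_obs(); print(o['tool_pos'])
print('washer',fit(.2005,.2065,.026,(.631,-.11),.045))
print('hub',fit(.212,.230,.021,(.631,-.11),.04))
print('stud',fit(.162,.170,.014,(.631,-.111),.024))
# pixel middle columns via colour: dark rows
g=s['frame'].max(2); 
for v in range(155,182,3):
    u=np.where(g[v,325:385]<70)[0]+325; print(v,u.min() if len(u) else 0,u.max() if len(u) else 0,end=' | ')
def proj(p): 
    q=s['rotation'].T@(np.array(p)-s['origin']); return (s['fx']*q[0]/q[2]+s['cx'],s['fy']*q[1]/q[2]+s['cy'])
print(); print(proj((*o['tool_pos'][:2],.2015)),proj((.6305,-.112,.177)))
E
```

```text
[ 0.62833542 -0.11305811  0.2443957 ]
washer (79, array([ 0.6288, -0.1126]), np.float64(0.0009), np.float64(0.20099034591197062), np.float64(0.20649766201799385), (np.int64(370), np.int64(397), np.float64(383.5)))
hub (194, array([ 0.6277, -0.1131]), np.float64(0.0009), np.float64(0.21220743314891038), np.float64(0.22997212120213784), (np.int64(373), np.int64(397), np.float64(385.0)))
stud (74, array([ 0.6312, -0.1118]), np.float64(0.0018), np.float64(0.16234606496820558), np.float64(0.1696823413941947), (np.int64(375), np.int64(389), np.float64(382.0)))
155 378 384 | 158 378 384 | 161 378 384 | 164 378 384 | 167 375 384 | 170 325 384 | 173 325 384 | 176 325 384 | 179 325 384 | 
(np.float64(383.57386863487415), np.float64(182.60150477431912)) (np.float64(382.1656385275776), np.float64(192.31500720784592))
```

Call:
servo_tool(series=[[[0.01,0.0035,0.05,0,0,0,0.05],[0.01,0.0035,0.09,0,0,0,0.05],[0.01,0.0035,0.11,0,0,0,0.05],[0.01,0.0035,0.12,0,0,0,0.05],[0.01,0.0035,0.127,0,0,0,0.05],[0.01,0.0035,0.127,0,0,0,0.05],[0.01,0.0035,0.127,0,0,0,0.05]]])

```text
time_s: 8.67
tool_pos: [0.6313, -0.1114, 0.2056]
tool_rot: [-180.0, 0.1, 45.0]
force: [-2.7, -2.5, -2.9]
grip_width: 0.012
grasp_force: 20.0
```

Call:
servo_tool(series=[[[0,0,0.0033,0,0,0,0.05],[0,0,0.0066,0,0,0,0.05],[0,0,0.0066,0,0,0,0.05]]])

```text
time_s: 8.92
tool_pos: [0.6317, -0.1114, 0.2045]
tool_rot: [-180.0, 0.0, 45.0]
force: [-4.1, -3.3, 0.8]
grip_width: 0.0117
grasp_force: 20.0
```

Call:
servo_tool(series=[[[0,0,0.0033,0,0,0,0.05],[0,0,0.0066,0,0,0,0.05],[0,0,0.0066,0,0,0,0.05]]])

```text
time_s: 9.17
tool_pos: [0.6327, -0.1107, 0.204]
tool_rot: [180.0, -0.1, 45.1]
force: [-4.7, -1.5, 8.5]
grip_width: 0.0124
grasp_force: 20.0
```

Call:
servo_tool(series=[[[0,0,-0.003,0,0,0,0.05],[0,0,-0.003,0,0,0,0.17],[0,0,-0.003,0,0,0,0.17],[0,0,-0.003,0,0,0,0.17],[0,0,-0.003,0,0,0,0.17]]])

```text
time_s: 9.58
tool_pos: [0.6328, -0.1097, 0.2028]
tool_rot: [180.0, -0.1, 45.1]
force: [-0.3, -0.2, 0.1]
grip_width: 0.0146
grasp_force: 0.0
```

```bash
cat > nut.py <<'E'
from h import *
from scipy.optimize import least_squares
def nut(zs=None):
    s=cam('scene'); S=cloud(s); c=(.631,-.1115)
    o=get_obs(); z=o['tool_pos'][2]-.0413 if zs is None else zs
    m=(np.hypot(S[...,0]-c[0],S[...,1]-c[1])<.04)&(S[...,2]>z+.010)&(S[...,2]<z+.026); p=S[m]
    q=least_squares(lambda x:np.hypot(p[:,0]-x[0],p[:,1]-x[1])-.021,c,loss='soft_l1',f_scale=.0015)
    # washer rim rows: lowest dark pixel near nut
    g=s['frame'].max(2)<75
    cols={u:int(np.where(g[130:200,u])[0].max()+130) for u in range(376,394,3) if g[130:200,u].any()}
    print('hub',len(p),q.x.round(4),'rim',cols,'tool',o['tool_pos'].round(4),o['tool_rot'].round(1),'q7',o['qpos'].round(1),'F',o['force'].round(1),'M',o['wrist_torque'].round(2),o['grip_width'].round(4))
    return s
E
python3 - <<'E'
from nut import *
s=nut(); save(s,'s4.png',(340,120,100,100),6)
E
```

```text
Traceback (most recent call last):
  File "nut.py", line 11, in nut
    print('hub',len(p),q.x.round(4),'rim',cols,'tool',o['tool_pos'].round(4),o['tool_rot'].round(1),'q7',o['qpos'].round(1),'F',o['force'].round(1),'M',o['wrist_torque'].round(2),o['grip_width'].round(4))
                                                                                                                                                                                   ^^^^^^^^^^^^^^^^^^^^^
AttributeError: 'float' object has no attribute 'round'
```

```bash
sed -i "s/o\['grip_width'\].round(4)/o['grip_width']/" nut.py
python3 - <<'E'
from nut import *
s=nut(); save(s,'s4.png',(340,120,100,100),6)
E
```

```text
hub 161 [ 0.6304 -0.1119] rim {376: 199, 379: 199, 382: 199, 385: 199, 388: 199, 391: 199} tool [ 0.6325 -0.1101  0.2028] [180.   -0.   45.1] q7 [-34.   25.3  55.6  87.6 -21.2  78.2 -21.5] F [ 0.5 -0.   0.3] M [-0.09  0.15  0.02] 0.014649615810891048
```

View pics/s4.png

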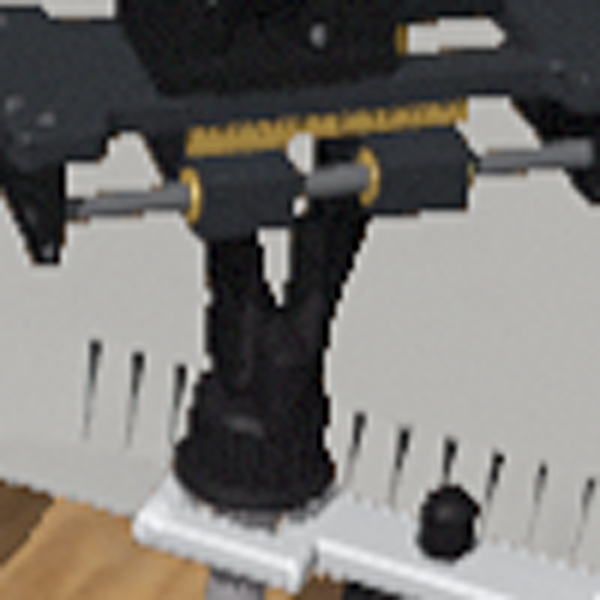

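The nut sits upright on the stud, with its rim bottom at about scene pixel (382,205). I'll centre the loose fingers and turn backward in steps, tracking the rim height.

```bash
python3 - <<'E'
s=open('nut.py').read()
i=s.index("    g=s['frame']"); j=s.index("    print('hub'")
s=s[:i]+"""    g=s['frame'].mean(2); cols=[]
    for u in range(373,393):
        col=g[192:216,u].astype(float); k=np.where(col>70)[0]
        if len(k) and k[0]>0: k=k[0]; cols.append(192+k-1+(70-col[k-1])/(col[k]-col[k-1]))
    cols=(len(cols),np.round(np.mean(cols),2),np.round(np.mean([c for c in cols[5:15]]),2))
    w=S[(np.hypot(S[...,0]-q.x[0],S[...,1]-q.x[1])<.029)&(np.hypot(S[...,0]-q.x[0],S[...,1]-q.x[1])>.0225)&(S[...,2]>.14)&(S[...,2]<.19)&(s['frame'].mean(2)<75)]
    if len(w): print('washer z',len(w),np.percentile(w[:,2],[10,50,90]).round(4))
"""+s[j:]
open('nut.py','w').write(s)
E
python3 -c "
from nut import *
nut()"
```

```text
washer z 100 [0.1653 0.168  0.1767]
hub 156 [ 0.6305 -0.112 ] rim (20, np.float64(204.35), np.float64(204.9)) tool [ 0.6324 -0.1102  0.2028] [180.   -0.   45.1] q7 [-34.   25.3  55.6  87.6 -21.2  78.2 -21.5] F [ 0.6  0.1 -0.7] M [-0.13  0.06 -0.01] 0.014939730143836311
```

Call:
servo_tool(series=[[[-0.008,0,0,0,0,0,0.17],[-0.008,0,0,0,0,-0.03,0.17],[-0.008,0,0,0,0,-0.06,0.17],[-0.008,0,0,0,0,-0.09,0.17],[-0.008,0,0,0,0,-0.12,0.17],[-0.008,0,0,0,0,-0.12,0.17]]])

```text
time_s: 10.23
tool_pos: [0.6304, -0.1125, 0.2031]
tool_rot: [180.0, -0.0, 66.8]
force: [-0.2, -0.4, -0.3]
grip_width: 0.0148
grasp_force: 0.0
```

```bash
python3 -c "
from nut import *
nut()"
```

```text
washer z 97 [0.1644 0.1678 0.1797]
hub 177 [ 0.6297 -0.111 ] rim (20, np.float64(204.69), np.float64(205.32)) tool [ 0.6304 -0.1125  0.2031] [180.   -0.   66.5] q7 [-31.2  23.6  51.3  87.8 -18.7  77.6  -1.6] F [ 0.2 -0.1  0.6] M [-0.09  0.1   0.07] 0.01475870938678587
```

Call:
servo_tool(series=[[[0,0,0,0,0,-0.03,0.17],[0,0,0,0,0,-0.06,0.17],[0,0,0,0,0,-0.09,0.17],[0,0,0,0,0,-0.12,0.17],[0,0,0,0,0,-0.12,0.17]]])

```text
time_s: 10.7
tool_pos: [0.6306, -0.1125, 0.2032]
tool_rot: [180.0, -0.0, 88.2]
force: [-0.1, -0.4, -0.9]
grip_width: 0.015
grasp_force: 0.0
```

```bash
python3 -c "
from nut import *
nut()"
```

```text
washer z 92 [0.1619 0.1635 0.1791]
hub 159 [ 0.6298 -0.1127] rim (20, np.float64(205.76), np.float64(205.57)) tool [ 0.6305 -0.1125  0.2031] [180.  -0.  88.] q7 [-28.4  22.4  47.2  87.7 -16.6  77.2  18.3] F [-0.6  0.3 -0.3] M [-0.07  0.05 -0.01] 0.014774722193880685
```

Call:
servo_tool(series=[[[0,0,0,0,0,-0.03,0.17],[0,0,0,0,0,-0.06,0.17],[0,0,0,0,0,-0.09,0.17],[0,0,0,0,0,-0.12,0.17],[0,0,0,0,0,-0.12,0.17]]])

```text
time_s: 11.17
tool_pos: [0.6307, -0.1126, 0.2035]
tool_rot: [179.9, 0.0, 109.8]
force: [-0.9, -0.3, 0.4]
grip_width: 0.0147
grasp_force: 0.0
```

```bash
python3 -c "
from nut import *
nut()"
```

```text
washer z 95 [0.1624 0.1647 0.1808]
hub 158 [ 0.63   -0.1129] rim (19, np.float64(205.99), np.float64(206.59)) tool [ 0.6306 -0.1124  0.2031] [180.   -0.  109.6] q7 [-25.7  21.4  43.2  87.6 -14.9  76.9  38.5] F [-0.5  0.  -0.1] M [-0.06  0.03 -0.  ] 0.014899242597390425
```

Call:
servo_tool(series=[[[0,0,0,0,0,-0.03,0.17],[0,0,0,0,0,-0.06,0.17],[0,0,0,0,0,-0.09,0.17],[0,0,0,0,0,-0.12,0.17],[0,0,0,0,0,-0.12,0.17]]])

```text
time_s: 11.63
tool_pos: [0.6307, -0.1124, 0.2033]
tool_rot: [180.0, 0.0, 131.3]
force: [0.1, 0.4, 0.5]
grip_width: 0.0147
grasp_force: 0.1
```

```bash
python3 -c "
from nut import *
nut()"
```

```text
washer z 90 [0.164  0.1656 0.1734]
hub 161 [ 0.6303 -0.1129] rim (20, np.float64(205.54), np.float64(206.25)) tool [ 0.6305 -0.1123  0.2029] [180.   -0.  131.1] q7 [-23.   20.6  39.4  87.5 -13.3  76.7  58.9] F [-0.2  0.2  0.6] M [-0.02 -0.02 -0.04] 0.014941515410844783
```

Call:
servo_tool(series=[[[0,0,0,0,0,-0.03,0.17],[0,0,0,0,0,-0.06,0.17],[0,0,0,0,0,-0.09,0.17],[0,0,0,0,0,-0.12,0.17],[0,0,0,0,0,-0.12,0.17]]])

```text
time_s: 12.1
tool_pos: [0.6305, -0.1123, 0.2031]
tool_rot: [180.0, 0.0, 152.9]
force: [-0.7, 0.9, 0.3]
grip_width: 0.0144
grasp_force: 0.0
```

```bash
python3 -c "
from nut import *
s=nut(); save(s,'s5.png',(340,120,100,100),6)"
```

```text
washer z 82 [0.165  0.1668 0.1753]
hub 156 [ 0.6301 -0.113 ] rim (20, np.float64(204.97), np.float64(205.67)) tool [ 0.6303 -0.1123  0.2027] [-180.    -0.   152.7] q7 [-20.3  20.   35.8  87.4 -11.9  76.5  79.4] F [ 0.2  0.3 -0.2] M [0.04 0.   0.03] 0.014861989541436542
```

View pics/s5.png

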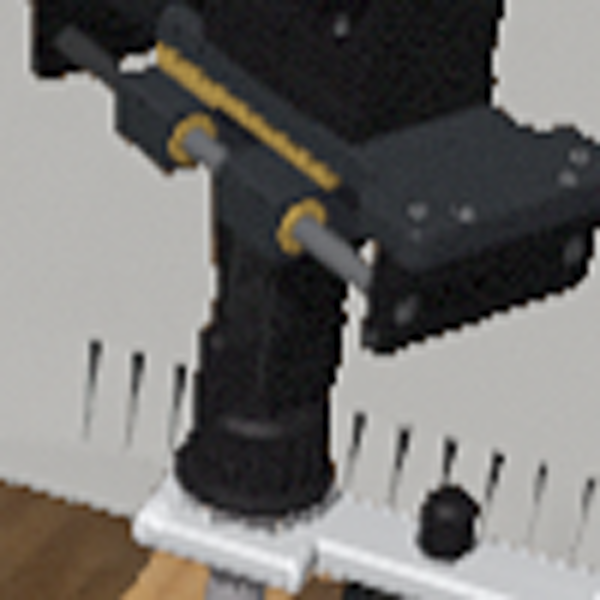

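The rim fell between yaw 67 and 88 and has been climbing about 1.1 mm per 22° since, so a start was passed. I'll keep going back over the next start, to be sure the top band was held, and stop at the drop.

Call:
servo_tool(series=[[[0,0,0,0,0,-0.03,0.17],[0,0,0,0,0,-0.06,0.17],[0,0,0,0,0,-0.09,0.17],[0,0,0,0,0,-0.12,0.17],[0,0,0,0,0,-0.12,0.17]]])

```text
time_s: 12.57
tool_pos: [0.6304, -0.1124, 0.2029]
tool_rot: [180.0, -0.0, 174.5]
force: [0.3, 0.2, -0.2]
grip_width: 0.0148
grasp_force: 0.0
```

```bash
python3 -c "
from nut import *
nut()"
```

```text
washer z 89 [0.1663 0.1681 0.1756]
hub 162 [ 0.6302 -0.1129] rim (20, np.float64(204.53), np.float64(205.17)) tool [ 0.6303 -0.1123  0.2026] [180.   -0.  174.3] q7 [-17.8  19.4  32.4  87.3 -10.6  76.4 100. ] F [ 0.2 -0.3 -0. ] M [ 0.    0.   -0.02] 0.014440958130178918
```

Call:
servo_tool(series=[[[0,0,0,0,0,-0.03,0.17],[0,0,0,0,0,-0.06,0.17],[0,0,0,0,0,-0.09,0.17],[0,0,0,0,0,-0.09,0.17]]])

```text
time_s: 12.95
tool_pos: [0.6301, -0.1122, 0.2023]
tool_rot: [180.0, -0.1, -169.3]
force: [0.1, -0.8, -0.0]
grip_width: 0.0151
grasp_force: 0.0
```

```bash
python3 -c "
from nut import *
nut()"
```

```text
washer z 92 [0.1612 0.1633 0.1846]
hub 164 [ 0.6297 -0.1128] rim (20, np.float64(206.68), np.float64(207.32)) tool [ 0.6301 -0.1122  0.2023] [ 1.800e+02 -1.000e-01 -1.695e+02] q7 [-15.9  19.1  29.9  87.3  -9.7  76.3 115.5] F [-0.1  1.1 -0. ] M [-0.03  0.02  0.04] 0.015030405388868257
```

It dropped 5 mm between tool yaw 174 and 190. Now forward, lowering the tool as the nut sinks.

Call:
servo_tool(series=[[[0,0,0,0,0,0.038,0.17],[0,0,0,0,0,0.076,0.17],[0,0,0,0,0,0.114,0.17],[0,0,0.002,0,0,0.152,0.17],[0,0,0.004,0,0,0.19,0.17],[0,0,0.006,0,0,0.228,0.17],[0,0,0.008,0,0,0.266,0.17],[0,0,0.01,0,0,0.304,0.17],[0,0,0.012,0,0,0.342,0.17],[0,0,0.014,0,0,0.38,0.17],[0,0,0.014,0,0,0.38,0.17]]])

```text
time_s: 13.92
tool_pos: [0.6302, -0.1122, 0.1983]
tool_rot: [-179.9, -0.0, 122.0]
force: [-1.0, -0.0, -0.4]
grip_width: 0.0145
grasp_force: 0.0
```

```bash
python3 -c "
from nut import *
nut()"
```

```text
washer z 93 [0.1587 0.1605 0.1765]
hub 164 [ 0.6298 -0.1132] rim (20, np.float64(205.66), np.float64(204.07)) tool [ 0.6302 -0.1121  0.1983] [-180.    -0.   122.4] q7 [-24.   21.1  40.8  87.9 -14.   76.3  50.6] F [ 0.1  0.2 -0.3] M [-0.08  0.07  0.04] 0.01500954453311787
```

Call:
servo_tool(series=[[[0,0,0.002,0,0,0.038,0.17],[0,0,0.004,0,0,0.076,0.17],[0,0,0.006,0,0,0.114,0.17],[0,0,0.008,0,0,0.152,0.17],[0,0,0.01,0,0,0.19,0.17],[0,0,0.01,0,0,0.228,0.17],[0,0,0.01,0,0,0.266,0.17],[0,0,0.01,0,0,0.266,0.17],[0,0,0.01,0,0,0.266,0.17]]])

```text
time_s: 14.72
tool_pos: [0.6304, -0.1121, 0.1956]
tool_rot: [-180.0, 0.0, 74.8]
force: [-0.2, 0.1, 0.6]
grip_width: 0.0147
grasp_force: 0.1
```

```bash
python3 -c "
from nut import *
nut()"
```

```text
washer z 87 [0.1571 0.1589 0.1789]
hub 154 [ 0.6298 -0.1133] rim (20, np.float64(208.3), np.float64(209.01)) tool [ 0.6304 -0.1122  0.1956] [-180.     0.    74.8] q7 [-29.9  23.3  49.4  88.3 -18.   76.7   6. ] F [ 0.3 -0.5  0.7] M [-0.07  0.04  0.06] 0.015002293594412066
```

Call:
servo_tool(series=[[[0,0,0.001,0,0,0.03,0.17],[0,0,0.002,0,0,0.055,0.17],[0,0,0.002,0,0,0.055,0.17]]])

```text
time_s: 15.02
tool_pos: [0.6305, -0.1122, 0.1951]
tool_rot: [-180.0, -0.0, 64.7]
force: [0.6, 0.4, 0.3]
grip_width: 0.0144
grasp_force: 0.1
```

```bash
cat > m.py <<'E'
from h import *
o=get_obs(); print(o['time_s'],o['wrist_torque'].round(3),o['force'].round(1),o['tool_rot'].round(1),o['tool_pos'].round(4),o['grip_width'],o['grasp_force'],o['qpos'][6].round(1))
E
python3 m.py
```

```text
15.0167 [-0.065  0.043  0.005] [0.6 0.4 0.3] [-180.    -0.    64.7] [ 0.6305 -0.1122  0.1951] 0.014354305065628035 0.08145485153363552 -3.3
```

Call:
servo_tool(series=[[[0,0,0.001,0,0,0.028,0.17],[0,0,0.001,0,0,0.028,0.17]]])

```text
time_s: 15.18
tool_pos: [0.6305, -0.1122, 0.1948]
tool_rot: [-180.0, -0.0, 59.7]
force: [-0.1, -0.0, -0.0]
grip_width: 0.0148
grasp_force: 0.1
```

```bash
python3 m.py
```

```text
15.1833 [-0.104  0.109  0.008] [-0.1 -0.  -0. ] [-180.    -0.    59.7] [ 0.6305 -0.1122  0.1948] 0.014756651394932615 0.09575142432368011 -7.8
```

Call:
servo_tool(series=[[[0,0,0.001,0,0,0.028,0.17],[0,0,0.001,0,0,0.028,0.17]]])

```text
time_s: 15.35
tool_pos: [0.6305, -0.1123, 0.1945]
tool_rot: [-180.0, 0.0, 54.7]
force: [0.5, 0.6, 0.2]
grip_width: 0.0147
grasp_force: 0.1
```

```bash
python3 m.py
```

```text
15.35 [-0.08   0.061 -0.01 ] [0.5 0.6 0.2] [-180.     0.    54.7] [ 0.6305 -0.1123  0.1945] 0.014748499603827852 0.11622243877354776 -12.4
```

Call:
servo_tool(series=[[[0,0,0.001,0,0,0.028,0.17],[0,0,0.001,0,0,0.028,0.17]]])

```text
time_s: 15.52
tool_pos: [0.6305, -0.1123, 0.1942]
tool_rot: [-180.0, 0.0, 49.7]
force: [-0.4, 0.3, -0.2]
grip_width: 0.0149
grasp_force: 0.1
```

```bash
python3 m.py
```

```text
15.5167 [-0.066  0.075 -0.057] [-0.4  0.3 -0.2] [-180.     0.    49.7] [ 0.6305 -0.1123  0.1942] 0.01488098274809701 0.12656676866754424 -17.0
```

Call:
servo_tool(series=[[[0,0,0.001,0,0,0.028,0.17],[0,0,0.001,0,0,0.028,0.17]]])

```text
time_s: 15.68
tool_pos: [0.6305, -0.1123, 0.1939]
tool_rot: [-180.0, 0.0, 44.7]
force: [-0.1, 0.3, 0.5]
grip_width: 0.0149
grasp_force: 0.1
```

```bash
python3 m.py; python3 -c "
from nut import *
nut()"
```

```text
15.6833 [-0.027  0.062 -0.028] [-0.1  0.3  0.5] [-180.     0.    44.7] [ 0.6305 -0.1123  0.1939] 0.014879516250502782 0.14286853394878563 -21.6
washer z 80 [0.1558 0.1574 0.1851]
hub 162 [ 0.6296 -0.1132] rim (20, np.float64(206.37), np.float64(205.02)) tool [ 0.6304 -0.1123  0.194 ] [-180.     0.    44.8] q7 [-33.7  25.4  55.3  88.5 -21.2  77.3 -21.5] F [0.1 0.2 0.1] M [-0.11  0.08  0.01] 0.014987928858202835
```

Call:
servo_tool(series=[[[0,0,0.001,0,0,0.028,0.17],[0,0,0.001,0,0,0.028,0.17]]])

```text
time_s: 15.9
tool_pos: [0.6305, -0.1123, 0.1936]
tool_rot: [-180.0, 0.0, 39.6]
force: [-0.5, 0.3, -0.3]
grip_width: 0.0147
grasp_force: 0.2
```

```bash
python3 m.py
```

```text
15.9 [-0.065  0.094  0.013] [-0.5  0.3 -0.3] [-180.     0.    39.6] [ 0.6305 -0.1123  0.1936] 0.014662808976950294 0.18536058771132957 -26.2
```

Call:
servo_tool(series=[[[0,0,0.001,0,0,0.028,0.17],[0,0,0.001,0,0,0.028,0.17]]])

```text
time_s: 16.07
tool_pos: [0.6305, -0.1123, 0.1934]
tool_rot: [180.0, 0.0, 34.6]
force: [-0.4, -0.5, -0.2]
grip_width: 0.0149
grasp_force: 0.2
```

```bash
python3 m.py
```

```text
16.0667 [-0.05   0.107  0.027] [-0.4 -0.5 -0.2] [180.    0.   34.6] [ 0.6305 -0.1123  0.1934] 0.014939637076161093 0.19466798647044925 -30.8
```

Call:
servo_tool(series=[[[0,0,0.001,0,0,0.02,0.17],[0,0,0.001,0,0,0.02,0.17]]])

```text
time_s: 16.23
tool_pos: [0.6305, -0.1124, 0.1931]
tool_rot: [180.0, 0.0, 31.1]
force: [0.2, 0.2, 0.1]
grip_width: 0.0149
grasp_force: 0.4
```

```bash
python3 m.py
```

```text
16.2333 [-0.073  0.091 -0.016] [0.2 0.2 0.1] [180.    0.   31.1] [ 0.6305 -0.1124  0.1931] 0.01492956815221567 0.3788895552861504 -34.0
```

Call:
servo_tool(series=[[[0,0,0.001,0,0,0.017,0.17],[0,0,0.001,0,0,0.017,0.17]]])

```text
time_s: 16.4
tool_pos: [0.6306, -0.1124, 0.1931]
tool_rot: [180.0, -0.0, 28.0]
force: [0.2, 0.2, 2.9]
grip_width: 0.0145
grasp_force: 1.0
```

```bash
python3 m.py
```

```text
16.4 [-0.046  0.128  0.073] [0.2 0.2 2.9] [180.  -0.  28.] [ 0.6306 -0.1124  0.1931] 0.01452508265925588 1.0254600760526955 -36.7
```

Call:
servo_tool(series=[[[0,0,0.001,0,0,0.017,0.17],[0,0,0.001,0,0,0.017,0.17]]])

```text
time_s: 16.57
tool_pos: [0.6307, -0.1124, 0.193]
tool_rot: [180.0, -0.0, 24.9]
force: [-0.4, 0.9, 2.1]
grip_width: 0.0145
grasp_force: 1.5
```

```bash
python3 m.py
```

```text
16.5667 [-0.019  0.118  0.056] [-0.4  0.9  2.1] [180.   -0.   24.9] [ 0.6307 -0.1124  0.193 ] 0.01454923124271632 1.5362616791389883 -39.5
```

Call:
servo_tool(series=[[[0,0,0.001,0,0,0.017,0.17],[0,0,0.001,0,0,0.017,0.17]]])

```text
time_s: 16.73
tool_pos: [0.6309, -0.1124, 0.1928]
tool_rot: [180.0, -0.1, 21.8]
force: [-0.2, 0.9, 3.7]
grip_width: 0.0149
grasp_force: 2.3
```

```bash
python3 m.py
```

```text
16.7333 [0.082 0.065 0.046] [-0.2  0.9  3.7] [ 1.80e+02 -1.00e-01  2.18e+01] [ 0.6309 -0.1124  0.1928] 0.014881746367292474 2.27730339509435 -42.3
```

Call:
servo_tool(series=[[[0,0,-0.002,0,0,0.022,0.17],[0,0,-0.002,0,0,0.022,0.17]]])

```text
time_s: 16.9
tool_pos: [0.6307, -0.1121, 0.1928]
tool_rot: [180.0, -0.0, 17.9]
force: [0.7, -0.7, 2.0]
grip_width: 0.0151
grasp_force: 2.4
```

```bash
python3 m.py
```

```text
16.9 [ 0.026 -0.03   0.051] [ 0.7 -0.7  2. ] [180.   -0.   17.9] [ 0.6307 -0.1121  0.1928] 0.015053879047628697 2.429770384915173 -45.9
```

Call:
servo_tool(series=[[[0,0,0,0,0,0.022,0.17],[0,0,0,0,0,0.022,0.17]]])

```text
time_s: 17.07
tool_pos: [0.6307, -0.112, 0.1927]
tool_rot: [180.0, -0.0, 13.9]
force: [0.7, 0.6, 1.1]
grip_width: 0.0144
grasp_force: 3.8
```

```bash
python3 m.py
```

```text
17.0667 [ 0.039 -0.091  0.122] [0.7 0.6 1.1] [180.   -0.   13.9] [ 0.6307 -0.112   0.1927] 0.014431001420686124 3.8207531184889376 -49.4
```

Call:
servo_tool(series=[[[0,0,0,0,0,0.022,0.17],[0,0,0,0,0,0.022,0.17]]])

```text
time_s: 17.23
tool_pos: [0.6307, -0.1121, 0.1927]
tool_rot: [180.0, -0.0, 10.0]
force: [1.4, 0.9, 0.7]
grip_width: 0.0151
grasp_force: 4.6
```

```bash
python3 m.py; python3 -c "
from nut import *
nut()"
```

```text
17.2333 [ 0.053 -0.241  0.12 ] [1.4 0.9 0.7] [180.  -0.  10.] [ 0.6307 -0.1121  0.1927] 0.015123315415706693 4.558656143490225 -53.0
washer z 89 [0.1555 0.1582 0.1859]
hub 153 [ 0.6303 -0.113 ] rim (20, np.float64(208.58), np.float64(209.3)) tool [ 0.6307 -0.112   0.1927] [180.   -0.   10.1] q7 [-37.9  28.7  62.6  88.7 -25.8  78.4 -52.9] F [1.1 0.9 0.3] M [ 0.06 -0.23  0.1 ] 0.014719170646751552
```

Call:
servo_tool(series=[[[0,0,0,0,0,0.022,0.17],[0,0,0,0,0,0.022,0.17]]])

```text
time_s: 17.45
tool_pos: [0.6307, -0.112, 0.1926]
tool_rot: [-180.0, -0.0, 6.0]
force: [2.0, 0.6, -0.5]
grip_width: 0.0152
grasp_force: 5.5
```

```bash
python3 m.py
```

```text
17.45 [ 0.155 -0.319  0.151] [ 2.   0.6 -0.5] [-180.   -0.    6.] [ 0.6307 -0.112   0.1926] 0.015152239301575892 5.508175101131201 -56.6
```

Call:
servo_tool(series=[[[0,0,0,0,0,0.022,0.17],[0,0,0,0,0,0.022,0.17]]])

```text
time_s: 17.62
tool_pos: [0.6306, -0.1119, 0.1926]
tool_rot: [-180.0, -0.0, 2.0]
force: [3.6, 1.2, -1.0]
grip_width: 0.0153
grasp_force: 7.0
```

```bash
python3 m.py
```

```text
17.6167 [ 0.086 -0.342  0.176] [ 3.6  1.2 -1. ] [-180.   -0.    2.] [ 0.6306 -0.1119  0.1926] 0.015283866038727644 6.992327068001032 -60.1
```

Call:
servo_tool(series=[[[0,0,0,0,0,0.022,0.17],[0,0,0,0,0,0.022,0.17]]])

```text
time_s: 17.78
tool_pos: [0.6306, -0.1119, 0.1925]
tool_rot: [-180.0, 0.0, -1.9]
force: [3.2, 1.0, -1.2]
grip_width: 0.0149
grasp_force: 8.5
```

```bash
python3 m.py; python3 m.py
```

```text
17.7833 [ 0.152 -0.4    0.249] [ 3.2  1.  -1.2] [-180.     0.    -1.9] [ 0.6306 -0.1119  0.1925] 0.014942016876715562 8.512779409065843 -63.7
17.7833 [ 0.152 -0.4    0.249] [ 3.2  1.  -1.2] [-180.     0.    -1.9] [ 0.6306 -0.1119  0.1925] 0.014942016876715562 8.512779409065843 -63.7
```

About 0.22 Nm, which is hand-tight. Release and retract.

Call:
servo_tool(series=[[[0,0,0,0,0,-0.02,0.17],[0,0,0,0,0,-0.035,0.25],[0,0,0,0,0,-0.035,0.4],[0,0,0,0,0,-0.035,0.4],[0,0,-0.05,0,0,-0.035,0.4],[0,0,-0.15,0,0,-0.035,0.4],[0,0,-0.28,0,0,-0.035,0.4],[0,0,-0.28,0,0,-0.035,0.4],[0,0,-0.28,0,0,-0.035,0.4]]])

```text
time_s: 18.53
tool_pos: [0.6313, -0.1136, 0.2793]
tool_rot: [179.9, -0.2, 4.2]
force: [-1.0, 1.0, -0.9]
grip_width: 0.0348
grasp_force: 0.0
```

```bash
python3 m.py; python3 - <<'E'
from h import *
s=cam('scene'); save(s,'s6.png',(320,130,140,160),5)
w=cam('wrist'); f=w['frame'][:,:,::-1]; a=s['frame'][130:290,310:470,::-1]
cv2.imwrite('pics/f6.png',np.hstack([cv2.resize(a,(400,400),interpolation=3),cv2.resize(f,(400,300))[:].repeat(1,0) if 0 else cv2.copyMakeBorder(cv2.resize(f,(400,300)),0,100,0,0,0)]))
for n,c in (('s',s),('w',w)):
    V=cloud(c).reshape(-1,3)
    p=V[(np.hypot(*(V[:,:2]-(.6307,-.112)).T)<.035)&(V[:,2]>.195)&(V[:,2]<.235)]
    if len(p): print(n,len(p),np.percentile(p[:,2],[50,90,99]),p.mean(0),cv2.minAreaRect((p[:,:2]*1000).astype(np.float32)))
E
```

```text
18.5333 [-0.023  0.129 -0.002] [-1.   1.  -0.9] [179.9  -0.2   4.2] [ 0.6313 -0.1136  0.2793] 0.034802354851681046 0.0 -60.3
s 166 [0.20934297 0.21143065 0.21220374] [ 0.62371885 -0.11464285  0.20677894] ((629.3709716796875, -112.69351959228516), (49.92747116088867, 12.092179298400879), 8.618218421936035)
w 1842 [0.21242747 0.21346766 0.21433715] [ 0.63182698 -0.11248195  0.21161795] ((629.9786987304688, -112.6815185546875), (47.1999397277832, 12.380711555480957), 8.733464241027832)
```

View pics/f6.png

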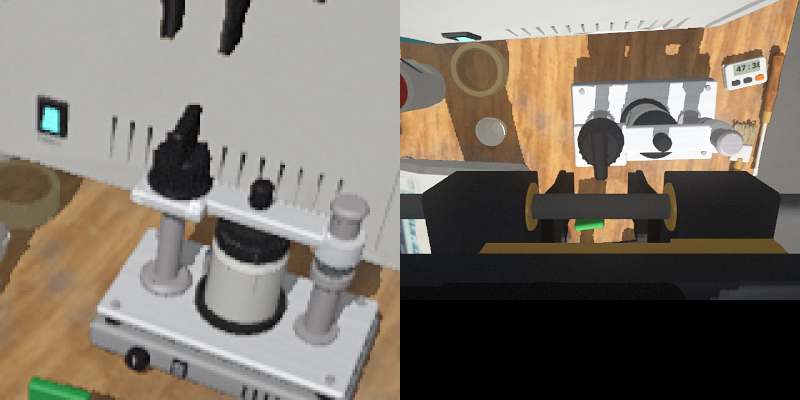

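The final view shows the nut upright on the stud at (180,165), pressing the bar down on the lid, with the gripper clear above. The grip centre is about 21 mm over the stud top.

```bash
python3 -c "
from h import *
print(env.sign_off())"
```

```text
the job is handed in; nothing more can be done
None
```

The jar is clamped and the job handed in at about 18.5 s: hook round the stud, nut tightened to about 0.22 Nm and released; sign-off returned no verdict, so a pass isn't confirmed.

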